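# Stack the glass tubs at the two mosaic boards

## Task

Set out the glass for the two mosaic boards. In the round seat of the sea board stack three tubs: black at the bottom, blue on it, green on top; in the seat of the sun board put the red tub with the yellow one on top. Every tub must end upright and fully home in the seat or tub below it, let go and at rest; leave the glue bottle and the brush pot standing where they are.

Things in the scene. Friction and masses are not known exactly. Their poses are not given: they have to be found in the camera images.
- tub_black: Black tub: closed round stacking tub, 40 mm high, loose, upright on the table, 0.10 to 0.20 kg. Body 56 mm diameter from 8 mm up; below it a tapered foot (38 mm wide at the underside, 47 mm at 8 mm). Its top has a recess 51 mm wide, 6 mm deep, with glass chips, in which another tub's foot sits: each tub adds 34 mm to a stack. Origin: centre of the underside, z up.
- tub_blue: Dark blue tub: closed round stacking tub, 40 mm high, loose, upright on the table, 0.10 to 0.20 kg. Body 56 mm diameter from 8 mm up; below it a tapered foot (38 mm wide at the underside, 47 mm at 8 mm). Its top has a recess 51 mm wide, 6 mm deep, with glass chips, in which another tub's foot sits: each tub adds 34 mm to a stack. Origin: centre of the underside, z up.
- tub_green: Green tub: closed round stacking tub, 40 mm high, loose, upright on the table, 0.10 to 0.20 kg. Body 56 mm diameter from 8 mm up; below it a tapered foot (38 mm wide at the underside, 47 mm at 8 mm). Its top has a recess 51 mm wide, 6 mm deep, with glass chips, in which another tub's foot sits: each tub adds 34 mm to a stack. Origin: centre of the underside, z up.
- tub_red: Red tub: closed round stacking tub, 40 mm high, loose, upright on the table, 0.10 to 0.20 kg. Body 56 mm diameter from 8 mm up; below it a tapered foot (38 mm wide at the underside, 47 mm at 8 mm). Its top has a recess 51 mm wide, 6 mm deep, with glass chips, in which another tub's foot sits: each tub adds 34 mm to a stack. Origin: centre of the underside, z up.
- tub_yellow: Yellow tub: closed round stacking tub, 40 mm high, loose, upright on the table, 0.10 to 0.20 kg. Body 56 mm diameter from 8 mm up; below it a tapered foot (38 mm wide at the underside, 47 mm at 8 mm). Its top has a recess 51 mm wide, 6 mm deep, with glass chips, in which another tub's foot sits: each tub adds 34 mm to a stack. Origin: centre of the underside, z up.
- sea_board: Sea board: fixed plywood board 185 x 100 x 10 mm flat on the table. A dark grey metal ring on it (outer 64, inner 51 mm diameter, 6 mm high) is the seat: a tub's foot goes inside and rests 10 mm above the table. Beside it a square mosaic of blue, green and dark waves, 14 mm above the table. Origin: on the table below the ring's centre; x points to the mosaic, centred 87 mm away; z up.
- sun_board: Sun board: fixed plywood board 185 x 100 x 10 mm flat on the table. A dark grey metal ring on it (outer 64, inner 51 mm diameter, 6 mm high) is the seat: a tub's foot goes inside and rests 10 mm above the table. Beside it a square mosaic of a yellow sun in red and orange, 14 mm above the table. Origin: on the table below the ring's centre; x points to the mosaic, centred 87 mm away; z up.
- glue: White glue bottle with an orange cap, 54 mm diameter, 150 mm tall, standing loose on the table; a bystander. Origin: centre of the underside, z up.
- brush_pot: Steel pot of brushes and pencils, 76 mm wide at the mouth, 85 mm high (brushes to 145 mm), standing loose on the table; a bystander. Origin: centre of the underside, z up.
Things that resemble listed ones, but are neither listed nor needed, are in the scene too. What is shaped like the sea_board but pink, purple or turquoise is not meant.

How it is judged:
By the outcome, as a careful person would: the job done as asked, in the order asked, and still so for the second after the job is handed in, with the robot touching nothing.
It also fails if it takes over 144 s, if anything falls off the work surface, if the arm or the gripper's body presses on something with over 40 N, if the wrist force passes 120 N, or if a joint passes its speed limit or range.

## Robot

A 7-joint arm with a two-finger parallel gripper is mounted at the origin on the work surface. World frame = base frame: x ahead of the robot, y to its left, z up, the work surface at z = 0. Lengths are in mm, angles in degrees, forces in N, time in s.
With the tool pointing down it reaches from about 400 to 875 mm from the base axis. Payload 19.3 kg.
Tool frame: the origin (TCP) lies midway between the tips of the shut fingers; the grasp point (between the pads) lies 19 mm behind it; z points along the fingers, y is the line along which they close (so a half turn about z gives the same grasp; the last joint's range is limited). The gripper opens to 85 mm and grips with 20 to 120 N. Pads are 22 mm wide; open, the fingers measure 114 mm over their backs; the gripper's body (76 mm by 85 mm) begins 54 mm behind the grasp point. The pads swing forward as they close: fully open they stand 13 mm farther back than shut.
Start: joints at [-73.006, 29.874, -2.08, 91.645, 1.215, 58.505, -6.463], TCP at [224.162, 583.409, 231.291] pointing down, gripper open.
Joint ranges: [-166.77, 166.77], [-17.47, 122.26], [-85.68, 81.53], [9.62, 139.38], [-72.42, 252.41], [9.2, 110.78], [-144.41, 144.41]. Speed limits (degrees/s): [108.29, 108.29, 136.94, 136.94, 172.46, 172.46, 172.46].

## Interface

Orientations are given as a 3x3 rotation matrix whose columns are the frame's x, y, z axes.
In Python, from cell import state, optics, job gives the robot as it stands.
- The arm moves only by the tool send_rows, never from a script. Its argument "moves" is a list of rows, each an object with "fingers": the opening, from 0 (shut) to 1 (fully open); "travel": the shift along the tool's x, y, z in fractions of the full range, 1 being 600 mm, a list of three; "twist": the turn about the tool's z in shares of 60 degrees (1.0 is 60 degrees). In form: [{"fingers": fingers, "travel": [tx, ty, tz], "twist": twist}, ...]. A call has exactly 5 rows; each row is the pose to reach, as a shift and turn from the pose commanded when the call began, along the tool's axes at that moment; what a row does not reach only later rows make up. A row lasts 1/8 s, in which the tool goes at most 62.5 mm and 10.7 degrees, less where a joint would pass 70% of its speed; a pose out of reach is approached as far as the arm can. A call with a gripper value outside its range is refused whole. The fingers move at their own pace and stop on an object; "grip_force" is the grip in N (left out, the last holds). Time passes only in rows, so rows that repeat a pose let the fingers close, or fill a call up. It gives the time, the measured TCP pose, the force, the opening and the grip force at its end, in the units of the state.
- state(): the state, without advancing time (a new reading comes with each control period).
- optics.snapshot(name): name is "scene" or "side" or "wrist"; returns a dict with "img" (480x640x3 uint8, red, green, blue), "fx", "fy", "cx", "cy" (pixels), "k1" (the pictures are not rectified: a ray, as slopes to the right and down, at radius r is drawn at 1 + k1 r^2 times it, then the intrinsics apply), "pose" (4x4, takes a point from camera to world coordinates); the wrist camera has in their place "tool_from_camera" (4x4, takes a point from camera to tool coordinates, whose origin is the TCP and whose axes are the flange's). Camera axes: x right, y up, looking along -z (the intrinsics and any distortion apply to the point x, -y, -z); pixel columns grow to the right and rows downward; lengths in mm; the calibration is good to about 2 mm. A picture is of the moment at which its call begins: read the wrist's pose just before it. There is no depth.
- job.sign_off(): hands the job in; it is judged then, once.
The state is a dict: "time": time; "joint_pos": joint angles; "qvel": joint speeds; "effort": joint torques, N m; "ee_pos": TCP position; "tcp_rot": TCP orientation; "force": force on the tool from outside, world axes, zero at the start; "wrist_torque": the same for the moment, N m; "opening": finger opening in mm; "finger_force": force on a finger pad.
Only numpy, scipy, OpenCV 4.12 (cv2) and the standard library are available. Lean on these libraries where they do the work, as an engineer would, in place of code of your own. Each camera call takes 0.05 s, during which the arm holds its last target. There are 200 camera calls.

## Working session

There is one attempt and no reset: what is moved stays moved. The work goes in short steps, Python scripts to look and compute and a tool call to move; the robot and the scene stay as the last step left them, time stands still between calls to the robot, and variables do not carry over. Pictures are saved under pics/ and viewed, at most 14 in all, crops included, and the job is handed in when it is done.

Besides the shell and the picture viewer there is one more tool, called after "Request:" by a JSON object that holds its "name" and its "arguments", one argument or row to a line. send_rows: Moves the arm, as the interface text tells. Its arguments: {"type":"object","properties":{"moves":{"type":"array"},"grip_force":{"type":"number"}},"required":["moves"]}

```bash
mkdir -p pics; ls
python3 - <<'E'
from cell import state, optics
import cv2,numpy as np
s=state(); print(s)
for n in("scene","side"):
    d=optics.snapshot(n); cv2.imwrite(f"pics/{n}0.png",d["img"][...,::-1]); print(n,{k:(np.round(v,3).tolist() if k!="img" else 0) for k,v in d.items()})
d=optics.snapshot("wrist"); print(np.round(d["tool_from_camera"],3).tolist(),d["fx"],d["k1"])
E
```

```text
pics
{'time': 0.0, 'joint_pos': array([-73.00491137,  29.91029407,  -2.08366866,  91.67307072,
         1.2134009 ,  58.50454339,  -6.46358627]), 'qvel': array([-0.10072681,  0.0192915 ,  0.05162702, -0.04261114, -0.07570001,
        0.05581613, -0.02921294]), 'effort': array([-3.26527270e-04, -9.27107191e+01,  1.97969958e+00, -3.69938207e+01,
        1.78260991e-02,  8.18463770e-03,  3.44667842e-05]), 'ee_pos': array([224.04187976, 583.10301437, 230.71735032]), 'tcp_rot': array([[-9.33473061e-01,  3.58647329e-01, -3.71805578e-04],
       [ 3.58647519e-01,  9.33472426e-01, -1.08898136e-03],
       [-4.34900009e-05, -1.14988191e-03, -9.99999338e-01]]), 'force': array([-0.41503804, -0.6066458 , -0.29968925]), 'wrist_torque': array([-0.04460442,  0.01744738, -0.01338648]), 'finger_force': 0.0, 'opening': 85.54593518002879}
scene {'img': 0, 'fx': 560.522, 'fy': 560.522, 'cx': 314.488, 'cy': 250.613, 'k1': -0.112, 'pose': [[0.081, -0.559, 0.825, 1730.85], [0.997, 0.035, -0.075, -214.372], [0.013, 0.828, 0.56, 909.287], [0.0, 0.0, 0.0, 1.0]]}
side {'img': 0, 'fx': 480.246, 'fy': 480.246, 'cx': 323.622, 'cy': 230.49, 'k1': -0.113, 'pose': [[0.862, 0.286, -0.42, -32.489], [-0.508, 0.499, -0.702, -956.375], [0.009, 0.818, 0.575, 732.191], [0.0, 0.0, 0.0, 1.0]]}
[[-0.0, 0.946, 0.325, 82.711], [1.0, 0.001, -0.001, -0.005], [-0.001, 0.325, -0.946, -143.564], [0.0, 0.0, 0.0, 1.0]] 403.66578198455835 -0.019317819512894286
```

View pics/scene0.png

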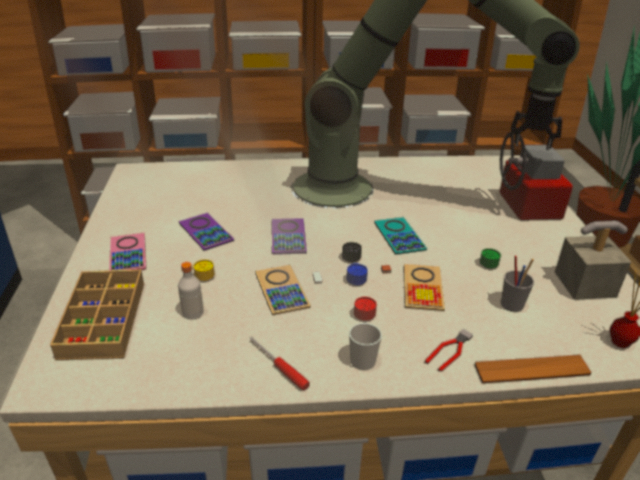

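View pics/side0.png

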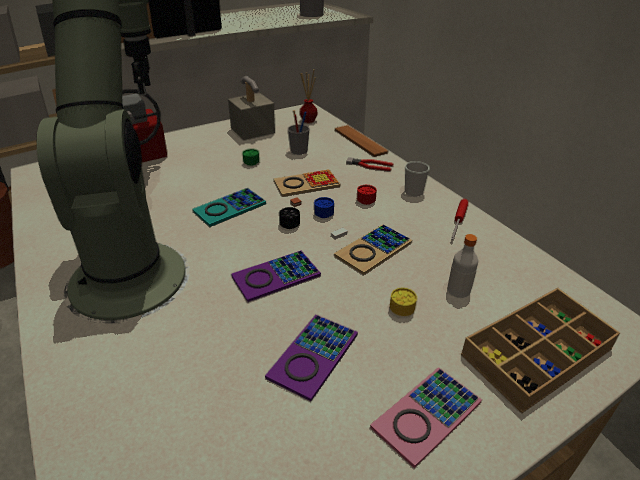

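The scene view shows the tubs: yellow (204,270), black (352,252), blue (357,274), red (365,308), green (490,259). It also shows the plain-wood sea ring (277,277), the sun ring (423,275), the glue (190,292) and the brush pot (516,290). The side view has the same things: sea ring (362,253), sun ring (293,183), and the pink, purple and turquoise decoy boards.

```bash
cat > h.py <<'E'
import cv2,numpy as np
from cell import state,optics
def shot(n):
    s=state(); d=optics.snapshot(n)
    if n=="wrist":
        T=np.eye(4);T[:3,:3]=s["tcp_rot"];T[:3,3]=s["ee_pos"]; d["pose"]=T@d["tool_from_camera"]
    d["K"]=np.array([[d["fx"],0,d["cx"]],[0,d["fy"],d["cy"]],[0,0,1.]]); d["D"]=np.array([d["k1"],0,0,0.]); return d
def cast(d,uv,z):
    p=cv2.undistortPoints(np.array(uv,float).reshape(-1,1,2),d["K"],d["D"])[:,0]
    r=np.c_[p[:,0],-p[:,1],-np.ones(len(p))]@d["pose"][:3,:3].T; c=d["pose"][:3,3]
    return (c+r*((z-c[2])/r[:,2])[:,None])
def proj(d,P):
    q=(np.atleast_2d(P)-d["pose"][:3,3])@d["pose"][:3,:3]; q=q*[1,-1,-1]
    return cv2.projectPoints(q,np.zeros(3),np.zeros(3),d["K"],d["D"])[0][:,0]
def mask(d,c):
    h=cv2.cvtColor(d["img"],cv2.COLOR_RGB2HSV).astype(int);H,S,V=h[...,0],h[...,1],h[...,2]
    m={"red":(S>150)&((H<6)|(H>174))&(V>50),"yellow":(S>150)&(H>20)&(H<33)&(V>70),"green":(S>120)&(H>45)&(H<80)&(V>25),
       "blue":(S>130)&(H>108)&(H<128)&(V>25),"black":(V<60)&(S<140)}[c]
    return cv2.morphologyEx(m.astype(np.uint8),cv2.MORPH_CLOSE,np.ones((5,5)))
def near(m,uv,rad):
    n,l,st,ce=cv2.connectedComponentsWithStats(m); k=[i for i in range(1,n) if st[i,4]>25 and np.hypot(*(ce[i]-uv))<rad]
    return [(ce[i],st[i]) for i in k]
E
python3 - <<'E'
from h import *
A=shot("scene");B=shot("side")
t=dict(black=((352,252),(289,217)),blue=((357,274),(324,208)),red=((365,308),(367,194)),yellow=((204,270),(403,301)),green=((490,259),(251,156)))
for k,(a,b) in t.items():
    for d,u in((A,a),(B,b)):
        for c,st in near(mask(d,k),u,12): print(k,c.round(1),st,cast(d,c,22).round(1))
for k,(a,b) in dict(sea=((277,277),(362,253)),sun=((423,275),(293,183)),glue=((190,315),(460,290)),pot=((514,306),(298,152)),cup=((364,362),(415,193)),seamos=((287,296),(380,240))).items():
    print(k,cast(A,a,14).round(0),cast(B,b,14).round(0))
big=[cv2.resize(d["img"][v:v+100,u:u+133],(400,300),interpolation=cv2.INTER_CUBIC) for d,u,v in((A,230,230),(A,330,230),(B,310,190),(B,240,145))]
cv2.imwrite("pics/crop1.png",np.vstack([np.hstack(big[:2]),np.hstack(big[2:])])[...,::-1])
E
```

```text
black [351.4 251.9] [343 244  17  17 245] [[437.6   7.6  22. ]]
black [289.9 216.2] [279 202  22  27 438] [[440.9  13.3  22. ]]
blue [357.  270.1] [348 265  18  11 150] [[525.1  10.9  22. ]]
blue [323.8 207. ] [314 197  20  21 345] [[543.6   8.   22. ]]
red [365.6 306.6] [355 297  21  22 323] [[678.6  10.2  22. ]]
red [365.7 193.6] [357 185  20  20 309] [[685.9  10.5  22. ]]
yellow [203.6 268.9] [193 260  21  20 306] [[ 493.6 -401.3   22. ]]
yellow [403.1 296.9] [390 288  27  20 393] [[ 508.1 -389.6   22. ]]
green [490.6 257.3] [482 250  18  17 220] [[488.8 399.   22. ]]
green [250.3 156.6] [243 149  16  16 213] [[491.  397.4  22. ]]
sea [[ 532. -205.   14.]] [[ 524. -208.   14.]]
sun [[548. 188.  14.]] [[538. 182.  14.]]
glue [[ 674. -421.   14.]] [[ 639. -431.   14.]]
pot [[694. 391.  14.]] [[652. 364.  14.]]
cup [[859. -21.  14.]] [[823. -48.  14.]]
seamos [[ 614. -181.   14.]] [[ 594. -187.   14.]]
```

View pics/crop1.png

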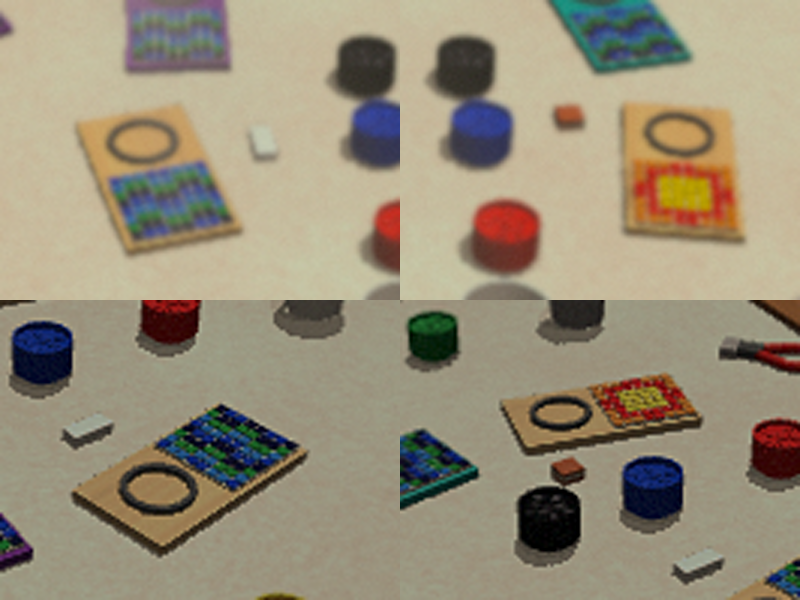

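The natural-wood boards match across both views. The gripper will use a fixed heading with tool x along world +y and tool y along world +x. I'm going to look over the middle first.

Careful with the scale: shifts go in shares of 600 mm and turns go in shares of 60 degrees. That gives: -190 mm / 600 = -0.3167, -170 mm / 600 = -0.2833, 45 degrees / 60 = 0.75.

Request:
{"name": "send_rows", "arguments": {
  "moves": [
    {"fingers": 1, "travel": [-0.0633, -0.0567, -0.0067], "twist": 0.15},
    {"fingers": 1, "travel": [-0.1267, -0.1133, -0.0133], "twist": 0.3},
    {"fingers": 1, "travel": [-0.19, -0.17, -0.02], "twist": 0.45},
    {"fingers": 1, "travel": [-0.2533, -0.2267, -0.0267], "twist": 0.6},
    {"fingers": 1, "travel": [-0.3167, -0.2833, -0.0333], "twist": 0.75}
  ],
  "grip_force": 40
}}

```text
time: 0.88
ee_pos: [341.1, 355.1, 251.5]
tcp_rot: [[-0.402, 0.916, 0.0], [0.916, 0.402, 0.0], [0.0, 0.0, -1.0]]
force: [1.1, -0.1, -0.2]
opening: 85.3
finger_force: 0.0
```

```bash
cat > go.py <<'E'
import sys,numpy as np
from cell import state
s=state();R=s["tcp_rot"]
def go(x,y,z):
    a=np.degrees(np.arctan2(R[1,0],R[0,0])); print(s["ee_pos"].round(1),"travel",(R.T@(np.array([x,y,z])-s["ee_pos"])).round(1),"twist",round(a-90,1),"t",s["time"],"open",round(s["opening"],1),s["force"].round(1),s["joint_pos"].round(0))
go(*map(float,sys.argv[1:4]))
E
python3 go.py 520 10 250
```

```text
[341.1 355.1 251.5] travel [-387.8   25.2    1.4] twist 23.7 t 0.875 open 85.3 [ 1.1 -0.1 -0.2] [-62.  17.  11. 110.  -4.  53. -25.]
```

Converted, -250 mm / 600 = -0.4167, -200 mm / 600 = -0.3333, 24 degrees / 60 = 0.4.

Request:
{"name": "send_rows", "arguments": {
  "moves": [
    {"fingers": 1, "travel": [-0.0833, 0.0083, 0], "twist": 0.1},
    {"fingers": 1, "travel": [-0.1667, 0.0167, 0], "twist": 0.2},
    {"fingers": 1, "travel": [-0.25, 0.025, 0], "twist": 0.3},
    {"fingers": 1, "travel": [-0.3333, 0.0333, 0], "twist": 0.4},
    {"fingers": 1, "travel": [-0.4167, 0.0417, 0], "twist": 0.4}
  ]
}}

```text
time: 1.5
ee_pos: [465.6, 137.0, 251.4]
tcp_rot: [[0.002, 1.0, 0.0], [1.0, -0.002, 0.0], [0.0, 0.0, -1.0]]
force: [0.6, 0.3, 0.0]
opening: 85.3
finger_force: 0.0
```

```bash
python3 go.py 520 10 250
```

```text
[465.6 137.  251.4] travel [-126.9   54.6    1.4] twist -0.1 t 1.5 open 85.3 [0.6 0.3 0. ] [-41.  17.  22. 112.  -8.  53. -15.]
```

Converted, -127 mm / 600 = -0.2117, -80 mm / 600 = -0.1333.

Request:
{"name": "send_rows", "arguments": {
  "moves": [
    {"fingers": 1, "travel": [-0.0667, 0.03, 0], "twist": 0},
    {"fingers": 1, "travel": [-0.1333, 0.06, 0], "twist": 0},
    {"fingers": 1, "travel": [-0.2117, 0.0917, 0], "twist": 0},
    {"fingers": 1, "travel": [-0.2117, 0.0917, 0], "twist": 0},
    {"fingers": 1, "travel": [-0.2117, 0.0917, 0], "twist": 0}
  ]
}}

```text
time: 2.12
ee_pos: [519.8, 11.6, 251.2]
tcp_rot: [[0.0, 1.0, -0.0], [1.0, -0.0, 0.0], [0.0, -0.0, -1.0]]
force: [-1.0, 0.7, -0.6]
opening: 85.2
finger_force: 0.0
```

```bash
cat >> h.py <<'E'
def tub(d,k,xy,z0=0):
    """refine a tub's xy from mask: min-area fit of outline against top rim; uses centroid of mask"""
    # body silhouette: compare blob centroid with that of the predicted hull of rim circles, iterate
    a=np.linspace(0,6.28,60); m=mask(d,k); xy=np.array(xy,float)
    c,st=max(near(m,proj(d,[*xy,z0+25])[0],30),key=lambda q:q[1][4])
    for _ in range(5):
        P=np.vstack([np.c_[xy[0]+28*np.cos(a),xy[1]+28*np.sin(a),0*a+z0+h] for h in(8,40)])
        hl=cv2.convexHull(proj(d,P).astype(np.float32)); M=cv2.moments(hl); q=np.array([M["m10"],M["m01"]])/M["m00"]
        xy=xy+(cast(d,c,z0+30)-cast(d,q,z0+30))[0,:2]
    return xy.round(1),int(st[4]),int(M["m00"])
def ring(d,xy):
    uv=proj(d,[*xy,16])[0]; m=cv2.inRange(cv2.cvtColor(d["img"],cv2.COLOR_RGB2HSV),(0,0,0),(180,110,90))
    cs,_=cv2.findContours(m,cv2.RETR_EXTERNAL,cv2.CHAIN_APPROX_NONE)
    cs=[c for c in cs if len(c)>40 and np.hypot(*(c[:,0].mean(0)-uv))<60]; out=[]
    for c in cs:
        p=cast(d,c[:,0],16)[:,:2].astype(np.float32); (x,y),r=cv2.minEnclosingCircle(p); e=cv2.fitEllipse(p); out.append((np.round((x,y),1),round(r,1),np.round(e[0],1),np.round(e[1],1)))
    return out
E
python3 - <<'E'
from h import *
d=shot("wrist"); cv2.imwrite("pics/w1.png",d["img"][...,::-1])
for k,p in dict(black=(439,10),blue=(543,9),red=(682,10)).items():
    try: print(k,tub(d,k,p))
    except Exception as e: print(k,e,proj(d,[*p,25]))
print(ring(d,(543,185)),proj(d,[543,185,16]),state()["ee_pos"])
E
```

```text
black (array([435.5,   8. ]), 3115, 3392)
blue (array([542.1,   7.7]), 3113, 3235)
red (array([684.5,   7.8]), 3601, 3690)
[(array([541.5, 174.4]), 27.8, array([541.3, 176.2]), array([32.9, 49.2]))] [[345.4973184  -14.00288595]] [519.71500941  12.14485782 251.20665316]
```

View pics/w1.png

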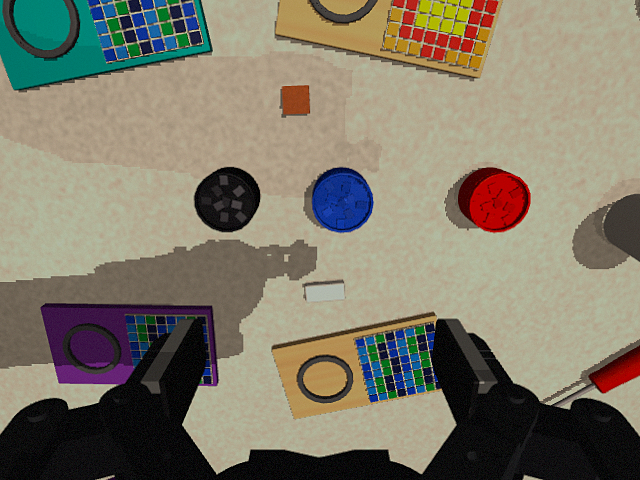

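The wrist view shows black (227,199), blue (342,200) and red (495,200). The sun ring is cut off at the top, and the sea ring is at (325,378). All three tub centres lie at y of about 8 and agree with the first cast. Black goes first.

Run:
```python
from h import *
d=shot("wrist"); print(ring(d,(527,-206)),proj(d,[527,-206,16]))
```

```text
[(array([ 528. , -202.3]), 32.6, array([ 527.6, -202.3]), array([61.9, 63.4])), (array([ 524.9, -346.4]), 405.1, array([ 507.5, -253.2]), array([217.3, 813.9]))] [[324.13781709 382.48903338]]
```

Converted, 150 mm / 600 = 0.25, 100 mm / 600 = 0.1667.

Request:
{"name": "send_rows", "arguments": {
  "moves": [
    {"fingers": 1, "travel": [-0.0033, -0.07, 0], "twist": 0},
    {"fingers": 1, "travel": [-0.0067, -0.14, 0], "twist": 0},
    {"fingers": 1, "travel": [-0.0067, -0.14, 0.0833], "twist": 0},
    {"fingers": 1, "travel": [-0.0067, -0.14, 0.1667], "twist": 0},
    {"fingers": 1, "travel": [-0.0067, -0.14, 0.25], "twist": 0}
  ]
}}

```text
time: 2.85
ee_pos: [436.0, 8.5, 100.2]
tcp_rot: [[-0.002, 1.0, 0.001], [1.0, 0.002, 0.0], [0.0, 0.001, -1.0]]
force: [2.7, 0.4, -0.4]
opening: 85.3
finger_force: 0.0
```

```bash
python3 go.py 436 8 7
python3 - <<'E'
from h import *
d=shot("wrist"); print(tub(d,"black",(436,8)))
E
```

```text
[436.    8.5 100.2] travel [-0.5 -0.1 93.2] twist 0.1 t 2.85 open 85.3 [ 2.7  0.4 -0.4] [-24.  27.  19. 126. -18.  29.   9.]
(array([435.4,   7.5]), 8324, 8788)
```

Converted, 92 mm / 600 = 0.1533, 70 mm / 600 = 0.1167.

Request:
{"name": "send_rows", "arguments": {
  "moves": [
    {"fingers": 1, "travel": [-0.0017, 0, 0.0667], "twist": 0},
    {"fingers": 1, "travel": [-0.0017, 0, 0.1167], "twist": 0},
    {"fingers": 1, "travel": [-0.0017, 0, 0.1533], "twist": 0},
    {"fingers": 1, "travel": [-0.0017, 0, 0.1533], "twist": 0},
    {"fingers": 0.3, "travel": [-0.0017, 0, 0.1533], "twist": 0}
  ]
}}

```text
time: 3.52
ee_pos: [436.5, 6.7, 10.5]
tcp_rot: [[-0.0, 1.0, 0.001], [1.0, 0.0, 0.0], [0.0, 0.001, -1.0]]
force: [-0.1, -0.2, 0.5]
opening: 69.7
finger_force: 0.0
```

Request:
{"name": "send_rows", "arguments": {
  "moves": [
    {"fingers": 0.3, "travel": [0, 0, 0], "twist": 0},
    {"fingers": 0.3, "travel": [0, 0, 0], "twist": 0},
    {"fingers": 0.3, "travel": [0, 0, 0], "twist": 0},
    {"fingers": 0.3, "travel": [0, 0, 0], "twist": 0},
    {"fingers": 0.3, "travel": [0, 0, 0], "twist": 0}
  ]
}}

```text
time: 4.15
ee_pos: [436.6, 6.6, 10.6]
tcp_rot: [[0.0, 1.0, 0.002], [1.0, -0.0, 0.001], [0.001, 0.002, -1.0]]
force: [-2.7, 1.0, 17.9]
opening: 55.0
finger_force: 38.5
```

Converted, -140 mm / 600 = -0.2333, -110 mm / 600 = -0.1833.

Request:
{"name": "send_rows", "arguments": {
  "moves": [
    {"fingers": 0.3, "travel": [0, 0, -0.05], "twist": 0},
    {"fingers": 0.3, "travel": [0, 0, -0.1333], "twist": 0},
    {"fingers": 0.3, "travel": [-0.0667, 0.0333, -0.1833], "twist": 0},
    {"fingers": 0.3, "travel": [-0.15, 0.0667, -0.1833], "twist": 0},
    {"fingers": 0.3, "travel": [-0.2333, 0.1, -0.1833], "twist": 0}
  ]
}}

```text
time: 4.78
ee_pos: [496.9, -134.7, 120.8]
tcp_rot: [[-0.001, 1.0, 0.002], [1.0, 0.001, 0.0], [0.0, 0.002, -1.0]]
force: [-0.1, 0.8, -1.6]
opening: 54.9
finger_force: 44.5
```

Converted, -69 mm / 600 = -0.115, -35 mm / 600 = -0.0583.

Request:
{"name": "send_rows", "arguments": {
  "moves": [
    {"fingers": 0.3, "travel": [-0.0583, 0.025, 0], "twist": 0},
    {"fingers": 0.3, "travel": [-0.115, 0.0517, 0], "twist": 0},
    {"fingers": 0.3, "travel": [-0.115, 0.0517, 0], "twist": 0},
    {"fingers": 0.3, "travel": [-0.115, 0.0517, 0], "twist": 0},
    {"fingers": 0.3, "travel": [-0.115, 0.0517, 0], "twist": 0}
  ]
}}

```text
time: 5.4
ee_pos: [526.8, -201.6, 119.6]
tcp_rot: [[-0.001, 1.0, 0.0], [1.0, 0.001, 0.0], [0.0, 0.0, -1.0]]
force: [0.9, -0.7, -1.4]
opening: 54.4
finger_force: 44.5
```

```bash
python3 go.py 527.7 -202.3 21.5
python3 - <<'E'
from h import *
d=shot("wrist"); cv2.imwrite("pics/w2.png",d["img"][...,::-1])
z=state()["ee_pos"][2]-10.6
print(tub(d,"black",state()["ee_pos"][:2],z), ring(d,(527,-202)))
E
```

```text
[ 526.8 -201.6  119.6] travel [-0.7  0.9 98.1] twist 0.1 t 5.4 open 54.4 [ 0.9 -0.7 -1.4] [  1.  34.  20. 107. -17.  41.  31.]Traceback (most recent call last):
  File "<stdin>", line 4, in <module>
  File "h.py", line 27, in tub
    c,st=max(near(m,proj(d,[*xy,z0+25])[0],30),key=lambda q:q[1][4])
         ~~~^^^^^^^^^^^^^^^^^^^^^^^^^^^^^^^^^^^^^^^^^^^^^^^^^^^^^^^^
ValueError: max() iterable argument is empty
```

View pics/w2.png

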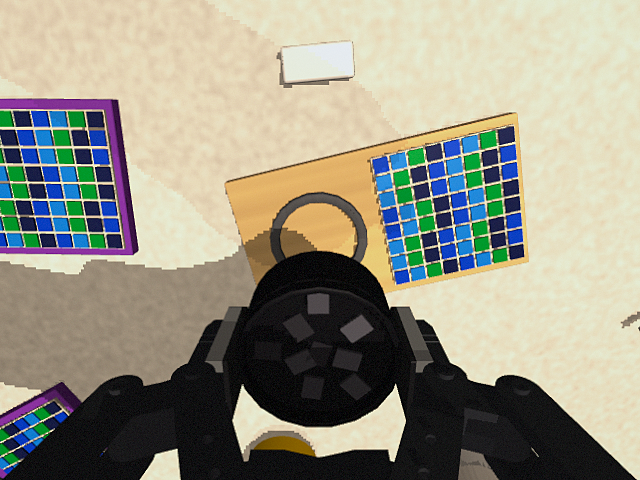

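The tub is held level, with its top rim at about cols 242–398. The sea ring is below and ahead: left edge 271, right edge 367, top edge (319,193). I'll check those edges against the measured centre.

Run:
```python
from h import *
d=shot("wrist"); print(cast(d,[(271,238),(367,238),(319,193)],16).round(1)); z=state()["ee_pos"][2]-10.6
print(cast(d,[(242,350),(398,350),(320,426)],z+40).round(1))
```

```text
[[ 497.2 -202.2   16. ]
 [ 559.3 -202.2   16. ]
 [ 528.2 -172.6   16. ]]
[[ 502.7 -196.2  148.9]
 [ 554.4 -196.2  148.9]
 [ 528.6 -228.   148.9]]
```

Converted, 98 mm / 600 = 0.1633, 90 mm / 600 = 0.15.

Request:
{"name": "send_rows", "arguments": {
  "moves": [
    {"fingers": 0.3, "travel": [-0.0033, 0, 0.0667], "twist": 0},
    {"fingers": 0.3, "travel": [-0.0033, 0, 0.125], "twist": 0},
    {"fingers": 0.3, "travel": [-0.0033, 0, 0.15], "twist": 0},
    {"fingers": 0.3, "travel": [-0.0033, 0, 0.1633], "twist": 0},
    {"fingers": 0.3, "travel": [-0.0033, 0, 0.1633], "twist": 0}
  ]
}}

```text
time: 6.12
ee_pos: [527.3, -204.8, 21.8]
tcp_rot: [[0.0, 1.0, 0.001], [1.0, -0.0, -0.0], [-0.0, 0.001, -1.0]]
force: [0.0, 0.2, -0.7]
opening: 54.7
finger_force: 44.6
```

```bash
python3 go.py 527.7 -203.5 21
```

```text
[ 527.3 -204.8   21.8] travel [1.3 0.4 0.8] twist -0.0 t 6.125 open 54.7 [ 0.   0.2 -0.7] [  5.  43.  15. 109. -21.  30.  34.]
```

Lower another 2 mm to seat it, release, and lift.

Converted, 2 mm / 600 = 0.0033, 1 mm / 600 = 0.0017.

Request:
{"name": "send_rows", "arguments": {
  "moves": [
    {"fingers": 0.3, "travel": [0.0017, 0, 0.0033], "twist": 0},
    {"fingers": 0.3, "travel": [0.0017, 0, 0.0033], "twist": 0},
    {"fingers": 1, "travel": [0.0017, 0, 0.0033], "twist": 0},
    {"fingers": 1, "travel": [0.0017, 0, 0.0033], "twist": 0},
    {"fingers": 1, "travel": [0.0017, 0, 0.0033], "twist": 0}
  ]
}}

```text
time: 6.75
ee_pos: [527.0, -203.6, 19.4]
tcp_rot: [[0.0, 1.0, 0.0], [1.0, -0.0, -0.0], [-0.0, 0.0, -1.0]]
force: [-0.5, -0.2, 0.1]
opening: 85.4
finger_force: 0.0
```

Converted, -130 mm / 600 = -0.2167, -80 mm / 600 = -0.1333.

Request:
{"name": "send_rows", "arguments": {
  "moves": [
    {"fingers": 1, "travel": [0, 0, 0], "twist": 0},
    {"fingers": 1, "travel": [0, 0, -0.05], "twist": 0},
    {"fingers": 1, "travel": [0, 0, -0.1333], "twist": 0},
    {"fingers": 1, "travel": [0, 0, -0.2167], "twist": 0},
    {"fingers": 1, "travel": [0, 0, -0.2167], "twist": 0}
  ]
}}

```text
time: 7.38
ee_pos: [528.5, -204.3, 152.7]
tcp_rot: [[0.0, 1.0, 0.005], [1.0, -0.0, -0.001], [-0.001, 0.005, -1.0]]
force: [0.7, 0.1, -0.8]
opening: 85.7
finger_force: 0.0
```

```bash
python3 go.py 542 8 150
python3 - <<'E'
from h import *
d=shot("wrist"); cv2.imwrite("pics/w3.png",d["img"][...,::-1]); print(tub(d,"black",(528,-204),10))
E
```

```text
[ 528.5 -204.3  152.7] travel [212.3  13.4   2.5] twist -0.0 t 7.375 open 85.7 [ 0.7  0.1 -0.8] [ -0.  32.  22. 106. -16.  45.  30.]
(array([ 527.8, -200.6]), 6431, 6336)
```

View pics/w3.png

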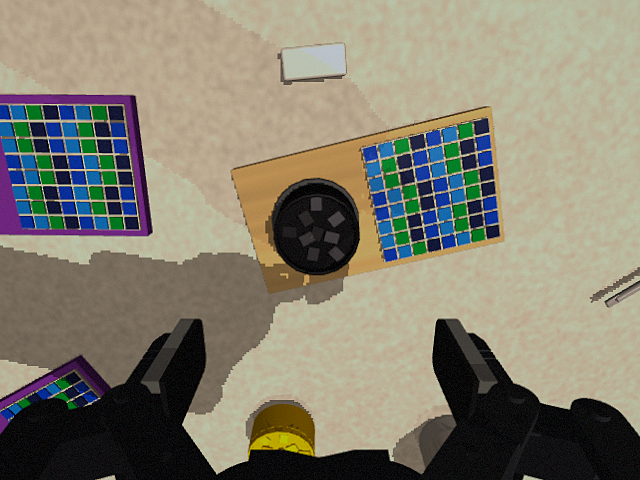

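Black sits in the sea ring with its rim around (316,232), looking concentric and level. Now blue.

Run:
```python
from h import *
d=shot("wrist"); print(cast(d,[(272,232),(360,232),(316,274)],50).round(1));
```

```text
[[ 499.4 -199.3   50. ]
 [ 555.4 -199.3   50. ]
 [ 527.3 -228.4   50. ]]
```

Converted, 212 mm / 600 = 0.3533, 155 mm / 600 = 0.2583.

Request:
{"name": "send_rows", "arguments": {
  "moves": [
    {"fingers": 1, "travel": [0.0833, 0.005, 0], "twist": 0},
    {"fingers": 1, "travel": [0.1667, 0.01, 0], "twist": 0},
    {"fingers": 1, "travel": [0.2583, 0.015, 0], "twist": 0},
    {"fingers": 1, "travel": [0.3533, 0.0217, 0], "twist": 0},
    {"fingers": 1, "travel": [0.3533, 0.0217, 0.05], "twist": 0}
  ]
}}

```text
time: 8.1
ee_pos: [540.6, 13.7, 118.8]
tcp_rot: [[-0.007, 1.0, 0.001], [1.0, 0.007, 0.002], [0.002, 0.001, -1.0]]
force: [0.4, -1.0, -0.3]
opening: 85.3
finger_force: 0.0
```

```bash
python3 go.py 542 7 10
python3 - <<'E'
from h import *
d=shot("wrist"); print(tub(d,"blue",(542,8)))
E
```

```text
[540.6  13.7 118.8] travel [ -6.9   1.2 108.8] twist 0.4 t 8.1 open 85.3 [ 0.4 -1.  -0.3] [-22.  33.  20. 111. -18.  39.   9.]
(array([542.2,   7.5]), 7252, 7472)
```

Converted, 60 mm / 600 = 0.1, 40 mm / 600 = 0.0667.

Request:
{"name": "send_rows", "arguments": {
  "moves": [
    {"fingers": 1, "travel": [0, 0, 0.0333], "twist": 0},
    {"fingers": 1, "travel": [0, 0, 0.0667], "twist": 0},
    {"fingers": 1, "travel": [0, 0, 0.1], "twist": 0},
    {"fingers": 1, "travel": [0, 0, 0.1], "twist": 0},
    {"fingers": 1, "travel": [0, 0, 0.1], "twist": 0}
  ]
}}

```text
time: 8.78
ee_pos: [540.0, 7.8, 59.7]
tcp_rot: [[0.001, 1.0, -0.0], [1.0, -0.001, -0.0], [-0.0, -0.0, -1.0]]
force: [0.0, -0.1, -0.1]
opening: 85.2
finger_force: 0.0
```

```bash
python3 go.py 542 7 10
```

```text
[540.    7.8  59.7] travel [-0.8  2.  49.7] twist -0.1 t 8.775 open 85.2 [ 0.  -0.1 -0.1] [-20.  38.  17. 112. -20.  32.  11.]
```

Converted, 49 mm / 600 = 0.0817, 30 mm / 600 = 0.05.

Request:
{"name": "send_rows", "arguments": {
  "moves": [
    {"fingers": 1, "travel": [0, 0.0033, 0.05], "twist": 0},
    {"fingers": 1, "travel": [0, 0.0033, 0.0817], "twist": 0},
    {"fingers": 1, "travel": [0, 0.0033, 0.0817], "twist": 0},
    {"fingers": 0.3, "travel": [0, 0.0033, 0.0817], "twist": 0},
    {"fingers": 0.3, "travel": [0, 0.0033, 0.0817], "twist": 0}
  ]
}}

```text
time: 9.4
ee_pos: [542.4, 8.3, 11.3]
tcp_rot: [[0.0, 1.0, 0.001], [1.0, -0.0, 0.0], [0.0, 0.001, -1.0]]
force: [-5.6, 0.3, 17.9]
opening: 55.1
finger_force: 38.2
```

Request:
{"name": "send_rows", "arguments": {
  "moves": [
    {"fingers": 0.3, "travel": [0, 0, 0], "twist": 0},
    {"fingers": 0.3, "travel": [0, 0, 0], "twist": 0},
    {"fingers": 0.3, "travel": [0, 0, 0], "twist": 0},
    {"fingers": 0.3, "travel": [0, 0, 0], "twist": 0},
    {"fingers": 0.3, "travel": [0, 0, 0], "twist": 0}
  ]
}}

```text
time: 10.02
ee_pos: [542.4, 8.3, 11.4]
tcp_rot: [[0.0, 1.0, 0.001], [1.0, -0.0, 0.0], [0.0, 0.001, -1.0]]
force: [-1.4, -0.0, 10.1]
opening: 54.5
finger_force: 40.4
```

```bash
python3 go.py 527 -203 150
```

```text
[542.4   8.3  11.4] travel [-211.3  -15.1 -138.7] twist -0.0 t 10.025 open 54.5 [-1.4 -0.  10.1] [-18.  43.  15. 113. -22.  27.  13.]
```

Converted, -140 mm / 600 = -0.2333, -130 mm / 600 = -0.2167.

Request:
{"name": "send_rows", "arguments": {
  "moves": [
    {"fingers": 0.3, "travel": [0, 0, -0.05], "twist": 0},
    {"fingers": 0.3, "travel": [0, 0, -0.1333], "twist": 0},
    {"fingers": 0.3, "travel": [-0.0667, -0.005, -0.2], "twist": 0},
    {"fingers": 0.3, "travel": [-0.15, -0.01, -0.2167], "twist": 0},
    {"fingers": 0.3, "travel": [-0.2333, -0.0167, -0.2167], "twist": 0}
  ]
}}

```text
time: 10.65
ee_pos: [532.4, -133.0, 142.1]
tcp_rot: [[-0.0, 1.0, 0.003], [1.0, 0.0, -0.0], [-0.0, 0.003, -1.0]]
force: [0.7, 0.6, -0.9]
opening: 54.6
finger_force: 43.5
```

Converted, -70 mm / 600 = -0.1167, -40 mm / 600 = -0.0667.

Request:
{"name": "send_rows", "arguments": {
  "moves": [
    {"fingers": 0.3, "travel": [-0.0667, -0.005, 0], "twist": 0},
    {"fingers": 0.3, "travel": [-0.1167, -0.0083, 0], "twist": 0},
    {"fingers": 0.3, "travel": [-0.1167, -0.0083, 0.0167], "twist": 0},
    {"fingers": 0.3, "travel": [-0.1167, -0.0083, 0.05], "twist": 0},
    {"fingers": 0.3, "travel": [-0.1167, -0.0083, 0.05], "twist": 0}
  ]
}}

```text
time: 11.28
ee_pos: [526.3, -200.7, 109.5]
tcp_rot: [[-0.0, 1.0, -0.002], [1.0, 0.0, 0.001], [0.001, -0.002, -1.0]]
force: [-0.5, 1.0, -2.1]
opening: 54.6
finger_force: 43.5
```

```bash
python3 go.py 527 -202 55.5;python3 - <<'E'
from h import *
d=shot("wrist"); e=state()["ee_pos"]; print(tub(d,"blue",e[:2],e[2]-11.4))
E
```

```text
[ 526.3 -200.7  109.5] travel [-1.4  0.8 54. ] twist 0.0 t 11.275 open 54.6 [-0.5  1.  -2.1] [  1.  35.  20. 108. -18.  40.  31.]
(array([ 527.6, -200.9]), 22497, 23070)
```

Converted, 55 mm / 600 = 0.0917, 53 mm / 600 = 0.0883.

Request:
{"name": "send_rows", "arguments": {
  "moves": [
    {"fingers": 0.3, "travel": [-0.0017, 0, 0.0417], "twist": 0},
    {"fingers": 0.3, "travel": [-0.0017, 0, 0.0667], "twist": 0},
    {"fingers": 0.3, "travel": [-0.0017, 0, 0.08], "twist": 0},
    {"fingers": 0.3, "travel": [-0.0017, 0, 0.0883], "twist": 0},
    {"fingers": 0.3, "travel": [-0.0017, 0, 0.0917], "twist": 0}
  ]
}}

```text
time: 11.95
ee_pos: [527.0, -202.8, 55.4]
tcp_rot: [[0.0, 1.0, 0.0], [1.0, -0.0, -0.0], [-0.0, 0.0, -1.0]]
force: [-1.1, 0.1, 9.5]
opening: 54.6
finger_force: 44.6
```

Request:
{"name": "send_rows", "arguments": {
  "moves": [
    {"fingers": 0.3, "travel": [0, 0, 0], "twist": 0},
    {"fingers": 0.3, "travel": [0, 0, 0], "twist": 0},
    {"fingers": 0.3, "travel": [0, 0, 0], "twist": 0},
    {"fingers": 0.3, "travel": [0, 0, 0], "twist": 0},
    {"fingers": 0.3, "travel": [0, 0, 0], "twist": 0}
  ]
}}

```text
time: 12.58
ee_pos: [527.0, -202.7, 55.5]
tcp_rot: [[0.0, 1.0, 0.0], [1.0, -0.0, -0.0], [-0.0, 0.0, -1.0]]
force: [-0.6, 1.6, 3.4]
opening: 54.7
finger_force: 43.7
```

Contact came at exactly the expected seated height (55.4). Release and lift.

Converted, -80 mm / 600 = -0.1333, -30 mm / 600 = -0.05.

Request:
{"name": "send_rows", "arguments": {
  "moves": [
    {"fingers": 1, "travel": [0, 0, 0], "twist": 0},
    {"fingers": 1, "travel": [0, 0, 0], "twist": 0},
    {"fingers": 1, "travel": [0, 0, 0], "twist": 0},
    {"fingers": 1, "travel": [0, 0, -0.05], "twist": 0},
    {"fingers": 1, "travel": [0, 0, -0.1333], "twist": 0}
  ]
}}

```text
time: 13.2
ee_pos: [526.1, -202.5, 135.2]
tcp_rot: [[0.0, 1.0, -0.003], [1.0, -0.0, 0.0], [0.0, -0.003, -1.0]]
force: [1.1, -1.3, 0.9]
opening: 85.6
finger_force: 0.0
```

Converted, -70 mm / 600 = -0.1167, -40 mm / 600 = -0.0667.

Request:
{"name": "send_rows", "arguments": {
  "moves": [
    {"fingers": 1, "travel": [0, 0, -0.0667], "twist": 0},
    {"fingers": 1, "travel": [0, 0, -0.1167], "twist": 0},
    {"fingers": 1, "travel": [0, 0, -0.1167], "twist": 0},
    {"fingers": 1, "travel": [0, 0, -0.1167], "twist": 0},
    {"fingers": 1, "travel": [0, 0, -0.1167], "twist": 0}
  ]
}}

```text
time: 13.82
ee_pos: [526.5, -202.6, 204.4]
tcp_rot: [[0.0, 1.0, -0.002], [1.0, -0.0, 0.0], [0.0, -0.002, -1.0]]
force: [-0.7, -0.3, -0.6]
opening: 85.2
finger_force: 0.0
```

```bash
python3 go.py 490 398 200;python3 - <<'E'
from h import *
d=shot("wrist"); print(tub(d,"blue",(527,-203),44)); cv2.imwrite("pics/w4.png",d["img"][...,::-1])
E
```

```text
[ 526.5 -202.6  204.4] travel [600.5 -36.6   4.6] twist -0.0 t 13.825 open 85.2 [-0.7 -0.3 -0.6] [ -2.  28.  24. 104. -14.  51.  28.]
(array([ 528.1, -203. ]), 5449, 5556)
```

View pics/w4.png

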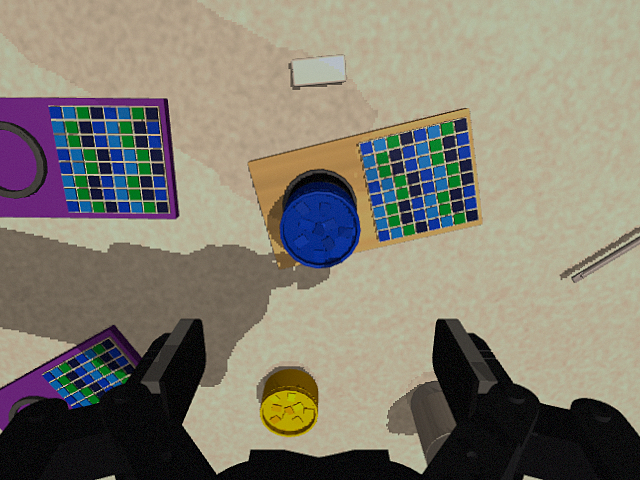

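Blue is stacked squarely on black (rim about (320,228)). Yellow is visible at (289,402). Now green, which is 600 mm over.

Run:
```python
from h import *
d=shot("wrist"); print(tub(d,"yellow",(503,-395)))
```

```text
(array([ 498.3, -400.7]), 3219, 3337)
```

Converted, 295 mm / 600 = 0.4917, 235 mm / 600 = 0.3917.

Request:
{"name": "send_rows", "arguments": {
  "moves": [
    {"fingers": 1, "travel": [0.0917, 0, 0], "twist": 0},
    {"fingers": 1, "travel": [0.1917, 0, 0], "twist": 0},
    {"fingers": 1, "travel": [0.2917, 0, 0], "twist": 0},
    {"fingers": 1, "travel": [0.3917, 0, 0], "twist": 0},
    {"fingers": 1, "travel": [0.4917, 0, 0], "twist": 0}
  ]
}}

```text
time: 14.55
ee_pos: [526.6, 94.2, 205.0]
tcp_rot: [[0.0, 1.0, -0.0], [1.0, -0.0, -0.0], [-0.0, -0.0, -1.0]]
force: [1.3, 0.0, -0.4]
opening: 85.3
finger_force: 0.0
```

Converted, 295 mm / 600 = 0.4917, 235 mm / 600 = 0.3917.

Request:
{"name": "send_rows", "arguments": {
  "moves": [
    {"fingers": 1, "travel": [0.0917, -0.0117, 0], "twist": 0},
    {"fingers": 1, "travel": [0.1917, -0.0233, 0], "twist": 0},
    {"fingers": 1, "travel": [0.2917, -0.035, 0], "twist": 0},
    {"fingers": 1, "travel": [0.3917, -0.0467, 0], "twist": 0},
    {"fingers": 1, "travel": [0.4917, -0.06, 0], "twist": 0}
  ]
}}

```text
time: 15.18
ee_pos: [490.6, 389.1, 204.9]
tcp_rot: [[0.0, 1.0, -0.0], [1.0, -0.0, -0.0], [-0.0, -0.0, -1.0]]
force: [1.0, -0.2, -0.1]
opening: 85.4
finger_force: 0.0
```

Converted, 60 mm / 600 = 0.1, 30 mm / 600 = 0.05.

Request:
{"name": "send_rows", "arguments": {
  "moves": [
    {"fingers": 1, "travel": [0, 0, 0], "twist": 0},
    {"fingers": 1, "travel": [0, 0, 0.05], "twist": 0},
    {"fingers": 1, "travel": [0, 0, 0.1], "twist": 0},
    {"fingers": 1, "travel": [0, 0, 0.1], "twist": 0},
    {"fingers": 1, "travel": [0, 0, 0.1], "twist": 0}
  ]
}}

```text
time: 15.8
ee_pos: [491.7, 387.1, 146.2]
tcp_rot: [[0.001, 1.0, 0.001], [1.0, -0.001, 0.0], [0.0, 0.001, -1.0]]
force: [-0.2, -1.4, -0.2]
opening: 85.2
finger_force: 0.0
```

```bash
python3 - <<'E'
from h import *
d=shot("wrist")
try: print(tub(d,"green",(490,398)))
except Exception as e: print(e); cv2.imwrite("pics/w5.png",d["img"][...,::-1])
E
python3 go.py 490 398 10
```

```text
(array([490.7, 396.1]), 6021, 6217)
[491.7 387.3 146.5] travel [ 10.6  -1.9 136.5] twist -0.0 t 15.85 open 85.4 [-0.1  0.7  0.6] [-56.  37.  18.  97. -15.  49. -31.]
```

Converted, 135 mm / 600 = 0.225, 110 mm / 600 = 0.1833.

Request:
{"name": "send_rows", "arguments": {
  "moves": [
    {"fingers": 1, "travel": [0.015, -0.0017, 0.05], "twist": 0},
    {"fingers": 1, "travel": [0.015, -0.0017, 0.1167], "twist": 0},
    {"fingers": 1, "travel": [0.015, -0.0017, 0.1833], "twist": 0},
    {"fingers": 1, "travel": [0.015, -0.0017, 0.225], "twist": 0},
    {"fingers": 1, "travel": [0.015, -0.0017, 0.225], "twist": 0}
  ]
}}

```text
time: 16.48
ee_pos: [489.9, 396.0, 9.9]
tcp_rot: [[0.0, 1.0, -0.001], [1.0, -0.0, -0.001], [-0.001, -0.001, -1.0]]
force: [0.6, 0.0, 0.5]
opening: 85.5
finger_force: 0.0
```

Request:
{"name": "send_rows", "arguments": {
  "moves": [
    {"fingers": 0.3, "travel": [0, 0, 0], "twist": 0},
    {"fingers": 0.3, "travel": [0, 0, 0], "twist": 0},
    {"fingers": 0.3, "travel": [0, 0, 0], "twist": 0},
    {"fingers": 0.3, "travel": [0, 0, 0], "twist": 0},
    {"fingers": 0.3, "travel": [0, 0, 0], "twist": 0}
  ]
}}

```text
time: 17.1
ee_pos: [490.8, 397.0, 12.2]
tcp_rot: [[0.0, 1.0, 0.002], [1.0, -0.0, 0.002], [0.002, 0.002, -1.0]]
force: [-2.2, -1.6, 10.5]
opening: 55.3
finger_force: 40.2
```

```bash
python3 go.py 527 -203 200
```

```text
[490.8 397.   12.2] travel [-599.6   36.7 -188.7] twist -0.0 t 17.1 open 55.3 [-2.2 -1.6 10.5] [-54.  48.  14.  99. -18.  35. -29.]
```

Converted, -170 mm / 600 = -0.2833, -160 mm / 600 = -0.2667.

Request:
{"name": "send_rows", "arguments": {
  "moves": [
    {"fingers": 0.3, "travel": [0, 0, -0.0667], "twist": 0},
    {"fingers": 0.3, "travel": [0, 0, -0.15], "twist": 0},
    {"fingers": 0.3, "travel": [-0.0667, 0.0083, -0.2167], "twist": 0},
    {"fingers": 0.3, "travel": [-0.15, 0.02, -0.2667], "twist": 0},
    {"fingers": 0.3, "travel": [-0.2417, 0.03, -0.2833], "twist": 0}
  ]
}}

```text
time: 17.73
ee_pos: [508.9, 250.5, 183.2]
tcp_rot: [[-0.0, 1.0, 0.003], [1.0, 0.0, 0.002], [0.002, 0.003, -1.0]]
force: [1.9, -0.6, -1.3]
opening: 55.2
finger_force: 43.4
```

Request:
{"name": "send_rows", "arguments": {
  "moves": [
    {"fingers": 0.3, "travel": [-0.0833, 0.0117, 0], "twist": 0},
    {"fingers": 0.3, "travel": [-0.1667, 0.02, 0], "twist": 0},
    {"fingers": 0.3, "travel": [-0.2583, 0.03, 0], "twist": 0},
    {"fingers": 0.3, "travel": [-0.35, 0.03, 0], "twist": 0},
    {"fingers": 0.3, "travel": [-0.4417, 0.03, 0], "twist": 0}
  ]
}}

```text
time: 18.35
ee_pos: [526.0, -15.4, 181.4]
tcp_rot: [[0.0, 1.0, 0.002], [1.0, -0.0, 0.0], [0.0, 0.002, -1.0]]
force: [0.9, -0.2, -1.7]
opening: 54.7
finger_force: 43.4
```

Converted, -185 mm / 600 = -0.3083, -150 mm / 600 = -0.25.

Request:
{"name": "send_rows", "arguments": {
  "moves": [
    {"fingers": 0.3, "travel": [-0.0833, 0, 0], "twist": 0},
    {"fingers": 0.3, "travel": [-0.1667, 0, 0], "twist": 0},
    {"fingers": 0.3, "travel": [-0.25, 0, 0], "twist": 0},
    {"fingers": 0.3, "travel": [-0.3083, 0, 0], "twist": 0},
    {"fingers": 0.3, "travel": [-0.3083, 0, 0], "twist": 0}
  ]
}}

```text
time: 18.98
ee_pos: [525.4, -201.7, 181.3]
tcp_rot: [[0.004, 1.0, 0.001], [1.0, -0.004, -0.001], [-0.001, 0.001, -1.0]]
force: [-0.6, -0.0, -1.6]
opening: 55.1
finger_force: 43.4
```

```bash
python3 go.py 527 -203 90;python3 - <<'E'
from h import *
d=shot("wrist"); e=state()["ee_pos"]; print(tub(d,"green",e[:2],e[2]-12)); cv2.imwrite("pics/w5.png",d["img"][...,::-1])
E
```

```text
[ 525.4 -201.7  181.3] travel [-1.2  1.4 91.3] twist -0.3 t 18.975 open 55.1 [-0.6 -0.  -1.6] [ -0.  29.  22. 105. -14.  48.  28.]
(array([ 526.7, -202.6]), 22130, 22504)
```

View pics/w5.png

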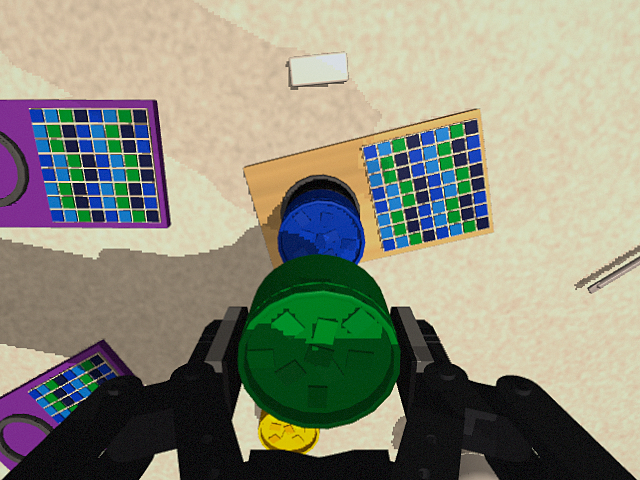

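Green is held level (rim about (320,355)) above blue (320,238).

Converted, 91 mm / 600 = 0.1517, 88 mm / 600 = 0.1467.

Request:
{"name": "send_rows", "arguments": {
  "moves": [
    {"fingers": 0.3, "travel": [0, 0.0017, 0.05], "twist": 0},
    {"fingers": 0.3, "travel": [0, 0.0017, 0.1], "twist": 0},
    {"fingers": 0.3, "travel": [0, 0.0017, 0.1333], "twist": 0},
    {"fingers": 0.3, "travel": [0, 0.0017, 0.1467], "twist": 0},
    {"fingers": 0.3, "travel": [0, 0.0017, 0.1517], "twist": 0}
  ]
}}

```text
time: 19.65
ee_pos: [527.4, -198.4, 90.1]
tcp_rot: [[-0.0, 1.0, 0.001], [1.0, 0.0, -0.0], [-0.0, 0.001, -1.0]]
force: [-9.2, -0.2, 35.4]
opening: 55.1
finger_force: 47.0
```

Request:
{"name": "send_rows", "arguments": {
  "moves": [
    {"fingers": 0.3, "travel": [0, 0, 0], "twist": 0},
    {"fingers": 0.3, "travel": [0, 0, 0], "twist": 0},
    {"fingers": 0.3, "travel": [0, 0, 0], "twist": 0},
    {"fingers": 0.3, "travel": [0, 0, 0], "twist": 0},
    {"fingers": 0.3, "travel": [0, 0, 0], "twist": 0}
  ]
}}

```text
time: 20.27
ee_pos: [527.4, -198.8, 90.3]
tcp_rot: [[0.0, 1.0, 0.001], [1.0, -0.0, -0.0], [-0.0, 0.001, -1.0]]
force: [-1.2, -1.0, 8.2]
opening: 54.8
finger_force: 44.2
```

Contact came at about the right height, but y is 3 mm off. Lift 3 mm, correct and reseat.

Converted, -4 mm / 600 = -0.0067, -3 mm / 600 = -0.005.

Request:
{"name": "send_rows", "arguments": {
  "moves": [
    {"fingers": 0.3, "travel": [0, 0, -0.0067], "twist": 0},
    {"fingers": 0.3, "travel": [-0.005, 0, -0.0067], "twist": 0},
    {"fingers": 0.3, "travel": [-0.005, 0, -0.0067], "twist": 0},
    {"fingers": 0.3, "travel": [-0.005, 0, -0.0067], "twist": 0},
    {"fingers": 0.3, "travel": [-0.005, 0, -0.0067], "twist": 0}
  ]
}}

```text
time: 20.9
ee_pos: [526.8, -201.7, 93.2]
tcp_rot: [[0.0, 1.0, -0.0], [1.0, -0.0, 0.0], [0.0, -0.0, -1.0]]
force: [0.6, -0.0, -0.3]
opening: 55.0
finger_force: 43.5
```

Converted, 4 mm / 600 = 0.0067, 3 mm / 600 = 0.005.

Request:
{"name": "send_rows", "arguments": {
  "moves": [
    {"fingers": 0.3, "travel": [0, 0, 0.0017], "twist": 0},
    {"fingers": 0.3, "travel": [0, 0, 0.0033], "twist": 0},
    {"fingers": 0.3, "travel": [0, 0, 0.005], "twist": 0},
    {"fingers": 0.3, "travel": [0, 0, 0.0067], "twist": 0},
    {"fingers": 0.3, "travel": [0, 0, 0.0067], "twist": 0}
  ]
}}

```text
time: 21.52
ee_pos: [527.1, -201.9, 90.2]
tcp_rot: [[0.001, 1.0, 0.001], [1.0, -0.001, 0.0], [0.0, 0.001, -1.0]]
force: [-4.4, 2.0, 18.9]
opening: 54.9
finger_force: 45.3
```

Same height with a firm seat, so release and lift.

Request:
{"name": "send_rows", "arguments": {
  "moves": [
    {"fingers": 1, "travel": [0, 0, -0.0017], "twist": 0},
    {"fingers": 1, "travel": [0, 0, -0.0017], "twist": 0},
    {"fingers": 1, "travel": [0, 0, -0.0017], "twist": 0},
    {"fingers": 1, "travel": [0, 0, -0.05], "twist": 0},
    {"fingers": 1, "travel": [0, 0, -0.1333], "twist": 0}
  ]
}}

```text
time: 22.15
ee_pos: [526.0, -201.4, 169.0]
tcp_rot: [[0.0, 1.0, -0.003], [1.0, -0.0, 0.0], [0.0, -0.003, -1.0]]
force: [1.3, -0.1, 0.3]
opening: 85.4
finger_force: 0.0
```

Converted, -60 mm / 600 = -0.1, -40 mm / 600 = -0.0667.

Request:
{"name": "send_rows", "arguments": {
  "moves": [
    {"fingers": 1, "travel": [0, 0, -0.0667], "twist": 0},
    {"fingers": 1, "travel": [0, 0, -0.1], "twist": 0},
    {"fingers": 1, "travel": [0, 0, -0.1], "twist": 0},
    {"fingers": 1, "travel": [0, 0, -0.1], "twist": 0},
    {"fingers": 1, "travel": [0, 0, -0.1], "twist": 0}
  ]
}}

```text
time: 22.78
ee_pos: [526.5, -201.6, 228.4]
tcp_rot: [[0.0, 1.0, -0.001], [1.0, -0.0, 0.0], [0.0, -0.001, -1.0]]
force: [-0.2, -0.3, -0.3]
opening: 85.2
finger_force: 0.0
```

```bash
python3 go.py 684 8 200;python3 - <<'E'
from h import *
d=shot("wrist"); print(tub(d,"green",(527,-202),78)); d2=shot("side")
cv2.imwrite("pics/s2.png",cv2.resize(np.hstack([d2["img"][170:320,300:500],d["img"][150:300,220:420]]),(800,300))[...,::-1])
E
```

```text
[ 526.5 -201.6  228.4] travel [209.6 157.4  28.2] twist -0.0 t 22.775 open 85.2 [-0.2 -0.3 -0.3] [ -2.  26.  23. 102. -12.  54.  26.]
(array([ 528.2, -202.5]), 5783, 5951)
```

View pics/s2.png

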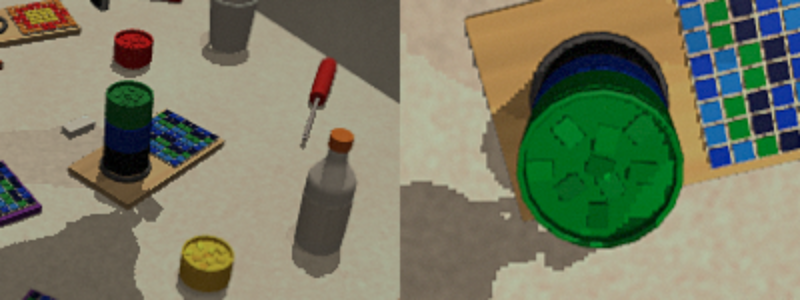

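The sea stack stands straight: black, blue and green nested, seen in both views. Now red.

Converted, 210 mm / 600 = 0.35, 158 mm / 600 = 0.2633.

Request:
{"name": "send_rows", "arguments": {
  "moves": [
    {"fingers": 1, "travel": [0.075, 0.0583, 0], "twist": 0},
    {"fingers": 1, "travel": [0.15, 0.1133, 0.0167], "twist": 0},
    {"fingers": 1, "travel": [0.225, 0.17, 0.05], "twist": 0},
    {"fingers": 1, "travel": [0.2917, 0.22, 0.1], "twist": 0},
    {"fingers": 1, "travel": [0.35, 0.2633, 0.15], "twist": 0}
  ]
}}

```text
time: 23.5
ee_pos: [685.7, 10.1, 137.8]
tcp_rot: [[-0.0, 1.0, -0.0], [1.0, 0.0, 0.0], [0.0, -0.0, -1.0]]
force: [-0.2, 0.2, 0.5]
opening: 85.3
finger_force: 0.0
```

Request:
{"name": "send_rows", "arguments": {
  "moves": [
    {"fingers": 1, "travel": [0, 0, 0], "twist": 0},
    {"fingers": 1, "travel": [0, 0, 0], "twist": 0},
    {"fingers": 1, "travel": [0, 0, 0], "twist": 0},
    {"fingers": 1, "travel": [0, 0, 0], "twist": 0},
    {"fingers": 1, "travel": [0, 0, 0], "twist": 0}
  ]
}}

```text
time: 24.12
ee_pos: [685.0, 7.9, 139.8]
tcp_rot: [[0.001, 1.0, 0.001], [1.0, -0.001, 0.0], [0.0, 0.001, -1.0]]
force: [-0.0, 0.1, 0.6]
opening: 85.5
finger_force: 0.0
```

```bash
python3 - <<'E'
from h import *
d=shot("wrist"); print(tub(d,"red",(684,8)))
E
python3 go.py 684 8 10
```

```text
(array([684.4,   7.5]), 6282, 6431)
[685.    8.  139.7] travel [ -0.   -1.  129.7] twist -0.0 t 24.175 open 85.3 [0.6 0.3 0.2] [-17.  43.  19.  87. -16.  53.   7.]
```

Converted, 129 mm / 600 = 0.215, 115 mm / 600 = 0.1917.

Request:
{"name": "send_rows", "arguments": {
  "moves": [
    {"fingers": 1, "travel": [0, 0, 0.0667], "twist": 0},
    {"fingers": 1, "travel": [0, 0, 0.1333], "twist": 0},
    {"fingers": 1, "travel": [0, 0, 0.1917], "twist": 0},
    {"fingers": 1, "travel": [0, 0, 0.215], "twist": 0},
    {"fingers": 1, "travel": [0, 0, 0.215], "twist": 0}
  ]
}}

```text
time: 24.8
ee_pos: [684.9, 8.1, 10.2]
tcp_rot: [[0.0, 1.0, -0.001], [1.0, -0.0, -0.0], [-0.0, -0.001, -1.0]]
force: [-0.2, -1.0, 0.5]
opening: 85.5
finger_force: 0.0
```

Request:
{"name": "send_rows", "arguments": {
  "moves": [
    {"fingers": 0.3, "travel": [0, 0, 0], "twist": 0},
    {"fingers": 0.3, "travel": [0, 0, 0], "twist": 0},
    {"fingers": 0.3, "travel": [0, 0, 0], "twist": 0},
    {"fingers": 0.3, "travel": [0, 0, 0], "twist": 0},
    {"fingers": 0.3, "travel": [0, 0, 0], "twist": 0}
  ]
}}

```text
time: 25.42
ee_pos: [685.7, 8.3, 12.0]
tcp_rot: [[0.0, 1.0, 0.002], [1.0, -0.0, 0.0], [0.0, 0.002, -1.0]]
force: [-3.6, 0.3, 10.1]
opening: 54.7
finger_force: 40.7
```

```bash
python3 go.py 543 100 150
```

```text
[685.7   8.3  12. ] travel [  91.7 -142.5 -138.3] twist -0.0 t 25.425 open 54.7 [-3.6  0.3 10.1] [-15.  52.  16.  89. -19.  41.   9.]
```

Converted, -140 mm / 600 = -0.2333, 100 mm / 600 = 0.1667.

Request:
{"name": "send_rows", "arguments": {
  "moves": [
    {"fingers": 0.3, "travel": [0, 0, -0.075], "twist": 0},
    {"fingers": 0.3, "travel": [0, 0, -0.1583], "twist": 0},
    {"fingers": 0.3, "travel": [0.05, -0.0417, -0.2167], "twist": 0},
    {"fingers": 0.3, "travel": [0.1083, -0.0867, -0.2333], "twist": 0},
    {"fingers": 0.3, "travel": [0.1667, -0.1333, -0.2333], "twist": 0}
  ]
}}

```text
time: 26.05
ee_pos: [604.8, 109.5, 152.2]
tcp_rot: [[0.0, 1.0, 0.003], [1.0, -0.0, 0.001], [0.001, 0.003, -1.0]]
force: [0.8, 0.8, -1.2]
opening: 54.7
finger_force: 43.4
```

Converted, 76 mm / 600 = 0.1267, -63 mm / 600 = -0.105.

Request:
{"name": "send_rows", "arguments": {
  "moves": [
    {"fingers": 0.3, "travel": [0.0633, -0.0533, 0], "twist": 0},
    {"fingers": 0.3, "travel": [0.1267, -0.105, 0], "twist": 0},
    {"fingers": 0.3, "travel": [0.1267, -0.105, 0], "twist": 0},
    {"fingers": 0.3, "travel": [0.1267, -0.105, 0], "twist": 0},
    {"fingers": 0.3, "travel": [0.1267, -0.105, 0], "twist": 0}
  ]
}}

```text
time: 26.68
ee_pos: [542.7, 183.3, 150.6]
tcp_rot: [[0.002, 1.0, 0.001], [1.0, -0.002, -0.0], [-0.0, 0.001, -1.0]]
force: [0.9, -0.5, -1.1]
opening: 55.0
finger_force: 43.4
```

```bash
python3 go.py 542 184 22
python3 - <<'E'
from h import *
d=shot("wrist"); e=state()["ee_pos"]; print(tub(d,"red",e[:2],e[2]-12)); cv2.imwrite("pics/w6.png",d["img"][...,::-1]); print(ring(d,(542,184)))
E
```

```text
[542.7 183.3 150.6] travel [  0.7  -0.8 128.6] twist -0.1 t 26.675 open 55.0 [ 0.9 -0.5 -1.1] [-39.  33.  21. 105. -15.  45. -11.]
(array([543.9, 182.2]), 22227, 22522)
[(array([541.2, 190.1]), 31.6, array([541.2, 190.2]), array([61.9, 62.4]))]
```

View pics/w6.png

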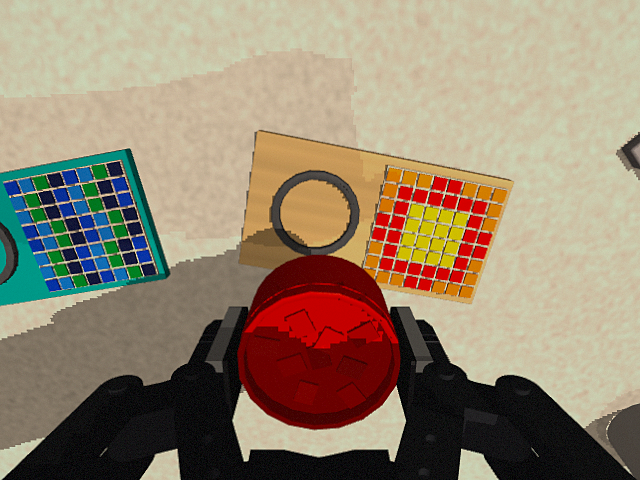

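The sun ring is fully visible at (315,212), and red is held level. The shift needed is x −2, y +7.

Converted, 110 mm / 600 = 0.1833, 100 mm / 600 = 0.1667.

Request:
{"name": "send_rows", "arguments": {
  "moves": [
    {"fingers": 0.3, "travel": [0.0117, -0.0033, 0.0667], "twist": 0},
    {"fingers": 0.3, "travel": [0.0117, -0.0033, 0.1333], "twist": 0},
    {"fingers": 0.3, "travel": [0.0117, -0.0033, 0.1667], "twist": 0},
    {"fingers": 0.3, "travel": [0.0117, -0.0033, 0.1833], "twist": 0},
    {"fingers": 0.3, "travel": [0.0117, -0.0033, 0.1833], "twist": 0}
  ]
}}

```text
time: 27.35
ee_pos: [540.2, 190.8, 40.2]
tcp_rot: [[0.001, 1.0, -0.0], [1.0, -0.001, -0.0], [-0.0, -0.0, -1.0]]
force: [-0.8, 0.1, -1.2]
opening: 55.0
finger_force: 43.4
```

```bash
python3 go.py 540.5 190.5 21
```

```text
[540.2 190.8  40.2] travel [-0.3  0.3 19.2] twist -0.1 t 27.35 open 55.0 [-0.8  0.1 -1.2] [-36.  42.  16. 108. -20.  33.  -8.]
```

Converted, 19 mm / 600 = 0.0317, 18 mm / 600 = 0.03.

Request:
{"name": "send_rows", "arguments": {
  "moves": [
    {"fingers": 0.3, "travel": [0, 0, 0.0133], "twist": 0},
    {"fingers": 0.3, "travel": [0, 0, 0.0233], "twist": 0},
    {"fingers": 0.3, "travel": [0, 0, 0.03], "twist": 0},
    {"fingers": 0.3, "travel": [0, 0, 0.0317], "twist": 0},
    {"fingers": 0.3, "travel": [0, 0, 0.0317], "twist": 0}
  ]
}}

```text
time: 27.98
ee_pos: [540.1, 191.3, 22.0]
tcp_rot: [[0.0, 1.0, 0.0], [1.0, -0.0, 0.0], [0.0, 0.0, -1.0]]
force: [-5.2, -1.4, 14.2]
opening: 54.8
finger_force: 45.1
```

Seated at the expected 22 mm. Release and lift, then check.

Converted, -80 mm / 600 = -0.1333, -30 mm / 600 = -0.05.

Request:
{"name": "send_rows", "arguments": {
  "moves": [
    {"fingers": 1, "travel": [0, 0, 0], "twist": 0},
    {"fingers": 1, "travel": [0, 0, 0], "twist": 0},
    {"fingers": 1, "travel": [0, 0, 0], "twist": 0},
    {"fingers": 1, "travel": [0, 0, -0.05], "twist": 0},
    {"fingers": 1, "travel": [0, 0, -0.1333], "twist": 0}
  ]
}}

```text
time: 28.6
ee_pos: [539.2, 190.9, 101.1]
tcp_rot: [[0.0, 1.0, -0.002], [1.0, -0.0, -0.001], [-0.001, -0.002, -1.0]]
force: [1.1, 0.5, 0.2]
opening: 85.9
finger_force: 0.0
```

Converted, -105 mm / 600 = -0.175, -50 mm / 600 = -0.0833.

Request:
{"name": "send_rows", "arguments": {
  "moves": [
    {"fingers": 1, "travel": [0, 0, -0.0833], "twist": 0},
    {"fingers": 1, "travel": [0, 0, -0.175], "twist": 0},
    {"fingers": 1, "travel": [0, 0, -0.175], "twist": 0},
    {"fingers": 1, "travel": [0, 0, -0.175], "twist": 0},
    {"fingers": 1, "travel": [0, 0, -0.175], "twist": 0}
  ]
}}

```text
time: 29.22
ee_pos: [539.5, 191.1, 205.2]
tcp_rot: [[0.0, 1.0, -0.002], [1.0, -0.0, -0.001], [-0.001, -0.002, -1.0]]
force: [0.1, 0.0, -0.4]
opening: 85.6
finger_force: 0.0
```

```bash
python3 go.py 498 -398 205
python3 - <<'E'
from h import *
d=shot("wrist"); print(tub(d,"red",(541,190),10)); d2=shot("scene"); print(tub(d2,"red",(541,190),10))
cv2.imwrite("pics/s3.png",cv2.resize(np.hstack([d2["img"][230:330,370:470],d["img"][150:300,220:370][::1].copy()[:100,:100]]),(800,400))[...,::-1])
E
```

```text
[539.5 191.1 205.2] travel [-589.1  -41.3    0.8] twist -0.0 t 29.225 open 85.6 [ 0.1  0.  -0.4] [-42.  29.  23. 102. -14.  52. -13.]
(array([541.1, 191. ]), 4333, 4441)
(array([544.3, 189.5]), 321, 402)
```

Red is centred at (541,191) in the ring. Now yellow, passing above the stack at z 205.

Converted, -295 mm / 600 = -0.4917, -235 mm / 600 = -0.3917.

Request:
{"name": "send_rows", "arguments": {
  "moves": [
    {"fingers": 1, "travel": [-0.0917, 0, 0], "twist": 0},
    {"fingers": 1, "travel": [-0.1917, 0, 0], "twist": 0},
    {"fingers": 1, "travel": [-0.2917, 0, 0], "twist": 0},
    {"fingers": 1, "travel": [-0.3917, 0, 0], "twist": 0},
    {"fingers": 1, "travel": [-0.4917, 0, 0], "twist": 0}
  ]
}}

```text
time: 29.95
ee_pos: [539.5, -105.6, 205.9]
tcp_rot: [[0.0, 1.0, -0.001], [1.0, -0.0, -0.0], [-0.0, -0.001, -1.0]]
force: [0.3, -0.0, 0.3]
opening: 85.2
finger_force: 0.0
```

Converted, -293 mm / 600 = -0.4883, -235 mm / 600 = -0.3917.

Request:
{"name": "send_rows", "arguments": {
  "moves": [
    {"fingers": 1, "travel": [-0.0917, -0.0133, 0], "twist": 0},
    {"fingers": 1, "travel": [-0.1917, -0.0267, 0], "twist": 0},
    {"fingers": 1, "travel": [-0.2917, -0.04, 0], "twist": 0},
    {"fingers": 1, "travel": [-0.3917, -0.0533, 0], "twist": 0},
    {"fingers": 1, "travel": [-0.4883, -0.0683, 0], "twist": 0}
  ]
}}

```text
time: 30.58
ee_pos: [498.2, -398.5, 205.6]
tcp_rot: [[0.0, 1.0, -0.001], [1.0, -0.0, 0.0], [0.0, -0.001, -1.0]]
force: [0.6, 0.9, 0.7]
opening: 85.6
finger_force: 0.0
```

Converted, 60 mm / 600 = 0.1, 30 mm / 600 = 0.05.

Request:
{"name": "send_rows", "arguments": {
  "moves": [
    {"fingers": 1, "travel": [0, 0, 0], "twist": 0},
    {"fingers": 1, "travel": [0, 0, 0.05], "twist": 0},
    {"fingers": 1, "travel": [0, 0, 0.1], "twist": 0},
    {"fingers": 1, "travel": [0, 0, 0.1], "twist": 0},
    {"fingers": 1, "travel": [0, 0, 0.1], "twist": 0}
  ]
}}

```text
time: 31.2
ee_pos: [499.2, -396.8, 147.2]
tcp_rot: [[0.0, 1.0, 0.0], [1.0, -0.0, -0.0], [-0.0, 0.0, -1.0]]
force: [0.4, -0.0, 0.1]
opening: 85.8
finger_force: 0.0
```

```bash
python3 - <<'E'
from h import *
d=shot("wrist"); print(tub(d,"yellow",(498,-400)))
E
python3 go.py 498 -400 10
```

```text
(array([ 498.6, -400.9]), 5878, 6064)
[ 499.3 -396.9  147.5] travel [ -2.9  -1.4 137.5] twist -0.0 t 31.25 open 85.3 [ 0.3 -0.6  0.2] [ 18.  39.  23.  95. -19.  50.  49.]
```

Converted, 137 mm / 600 = 0.2283, 110 mm / 600 = 0.1833.

Request:
{"name": "send_rows", "arguments": {
  "moves": [
    {"fingers": 1, "travel": [-0.0067, 0, 0.05], "twist": 0},
    {"fingers": 1, "travel": [-0.0067, 0, 0.1167], "twist": 0},
    {"fingers": 1, "travel": [-0.0067, 0, 0.1833], "twist": 0},
    {"fingers": 1, "travel": [-0.0067, 0, 0.2283], "twist": 0},
    {"fingers": 1, "travel": [-0.0067, 0, 0.2283], "twist": 0}
  ]
}}

```text
time: 31.88
ee_pos: [498.5, -400.3, 8.8]
tcp_rot: [[0.0, 1.0, -0.001], [1.0, -0.0, 0.001], [0.001, -0.001, -1.0]]
force: [-0.0, -1.0, 0.1]
opening: 85.2
finger_force: 0.0
```

Request:
{"name": "send_rows", "arguments": {
  "moves": [
    {"fingers": 0.3, "travel": [0, 0, 0], "twist": 0},
    {"fingers": 0.3, "travel": [0, 0, 0], "twist": 0},
    {"fingers": 0.3, "travel": [0, 0, 0], "twist": 0},
    {"fingers": 0.3, "travel": [0, 0, 0], "twist": 0},
    {"fingers": 0.3, "travel": [0, 0, 0], "twist": 0}
  ]
}}

```text
time: 32.5
ee_pos: [499.6, -401.3, 11.3]
tcp_rot: [[0.0, 1.0, 0.002], [1.0, -0.0, -0.001], [-0.001, 0.002, -1.0]]
force: [-1.4, 1.9, 11.2]
opening: 54.7
finger_force: 40.3
```

```bash
python3 go.py 540 191 205
```

```text
[ 499.6 -401.3   11.3] travel [ 592.    40.7 -194.4] twist -0.0 t 32.5 open 54.7 [-1.4  1.9 11.2] [ 22.  49.  18.  97. -23.  37.  52.]
```

Converted, -195 mm / 600 = -0.325, -160 mm / 600 = -0.2667.

Request:
{"name": "send_rows", "arguments": {
  "moves": [
    {"fingers": 0.3, "travel": [0, 0, -0.0833], "twist": 0},
    {"fingers": 0.3, "travel": [0, 0, -0.175], "twist": 0},
    {"fingers": 0.3, "travel": [0, 0, -0.2667], "twist": 0},
    {"fingers": 0.3, "travel": [0.0333, 0, -0.325], "twist": 0},
    {"fingers": 0.3, "travel": [0.1167, 0.0083, -0.325], "twist": 0}
  ]
}}

```text
time: 33.12
ee_pos: [504.1, -332.6, 208.2]
tcp_rot: [[0.004, 1.0, 0.005], [1.0, -0.004, -0.003], [-0.003, 0.005, -1.0]]
force: [1.7, 1.5, -3.1]
opening: 54.6
finger_force: 44.2
```

Converted, 270 mm / 600 = 0.45, 215 mm / 600 = 0.3583.

Request:
{"name": "send_rows", "arguments": {
  "moves": [
    {"fingers": 0.3, "travel": [0.0833, 0.0133, 0], "twist": 0},
    {"fingers": 0.3, "travel": [0.175, 0.0267, 0], "twist": 0},
    {"fingers": 0.3, "travel": [0.2667, 0.04, 0], "twist": 0},
    {"fingers": 0.3, "travel": [0.3583, 0.05, 0], "twist": 0},
    {"fingers": 0.3, "travel": [0.45, 0.06, 0], "twist": 0}
  ]
}}

```text
time: 33.75
ee_pos: [540.1, -58.9, 205.4]
tcp_rot: [[0.0, 1.0, 0.002], [1.0, -0.0, 0.0], [0.0, 0.002, -1.0]]
force: [1.0, 0.6, -2.0]
opening: 55.0
finger_force: 44.2
```

Converted, 252 mm / 600 = 0.42, 215 mm / 600 = 0.3583.

Request:
{"name": "send_rows", "arguments": {
  "moves": [
    {"fingers": 0.3, "travel": [0.0917, 0, 0], "twist": 0},
    {"fingers": 0.3, "travel": [0.1833, 0, 0], "twist": 0},
    {"fingers": 0.3, "travel": [0.275, 0, 0], "twist": 0},
    {"fingers": 0.3, "travel": [0.3583, 0, 0], "twist": 0},
    {"fingers": 0.3, "travel": [0.42, 0, 0], "twist": 0}
  ]
}}

```text
time: 34.38
ee_pos: [539.8, 193.8, 205.3]
tcp_rot: [[-0.001, 1.0, 0.001], [1.0, 0.001, 0.001], [0.001, 0.001, -1.0]]
force: [1.0, 0.2, -1.2]
opening: 55.0
finger_force: 44.2
```

Request:
{"name": "send_rows", "arguments": {
  "moves": [
    {"fingers": 0.3, "travel": [0, 0, 0.0333], "twist": 0},
    {"fingers": 0.3, "travel": [0, 0, 0.0917], "twist": 0},
    {"fingers": 0.3, "travel": [0, 0, 0.0917], "twist": 0},
    {"fingers": 0.3, "travel": [0, 0, 0.0917], "twist": 0},
    {"fingers": 0.3, "travel": [0, 0, 0.0917], "twist": 0}
  ]
}}

```text
time: 35.0
ee_pos: [540.7, 191.4, 150.8]
tcp_rot: [[0.001, 1.0, 0.002], [1.0, -0.001, 0.001], [0.001, 0.002, -1.0]]
force: [0.3, 0.6, -2.3]
opening: 54.9
finger_force: 44.1
```

```bash
python3 go.py 540 191 55.5
python3 - <<'E'
from h import *
d=shot("wrist"); e=state()["ee_pos"]; print(tub(d,"yellow",e[:2],e[2]-11.5)); cv2.imwrite("pics/w7.png",d["img"][...,::-1])
E
```

```text
[540.7 191.4 150.8] travel [-0.5 -0.9 95.3] twist -0.0 t 35.0 open 54.9 [ 0.3  0.6 -2.3] [-41.  33.  22. 105. -16.  45. -10.]
(array([541.9, 191.4]), 22489, 22722)
```

View pics/w7.png

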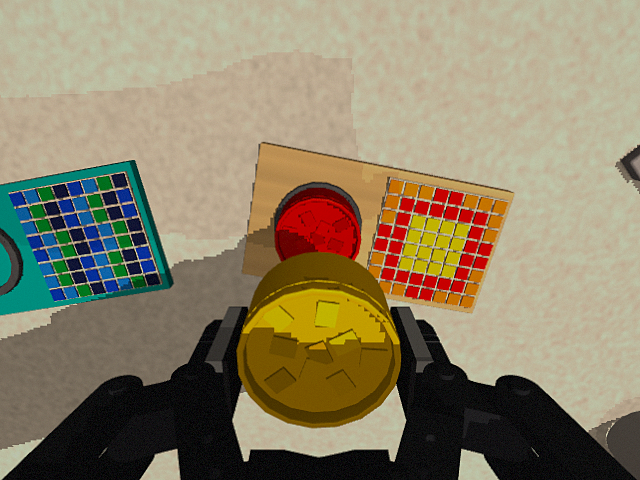

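Yellow is held level (rim about (319,355)) above red (318,232), which sits in its ring. The alignment is within 1 mm, so lower.

Converted, 80 mm / 600 = 0.1333, 78 mm / 600 = 0.13.

Request:
{"name": "send_rows", "arguments": {
  "moves": [
    {"fingers": 0.3, "travel": [0, -0.0017, 0.0667], "twist": 0},
    {"fingers": 0.3, "travel": [0, -0.0017, 0.1167], "twist": 0},
    {"fingers": 0.3, "travel": [0, -0.0017, 0.13], "twist": 0},
    {"fingers": 0.3, "travel": [0, -0.0017, 0.1333], "twist": 0},
    {"fingers": 0.3, "travel": [0, -0.0017, 0.1333], "twist": 0}
  ]
}}

```text
time: 35.67
ee_pos: [539.6, 191.5, 70.4]
tcp_rot: [[0.0, 1.0, 0.001], [1.0, -0.0, 0.001], [0.001, 0.001, -1.0]]
force: [0.3, 0.4, -2.2]
opening: 54.9
finger_force: 44.2
```

Converted, 16 mm / 600 = 0.0267, 14 mm / 600 = 0.0233.

Request:
{"name": "send_rows", "arguments": {
  "moves": [
    {"fingers": 0.3, "travel": [0, 0, 0.0083], "twist": 0},
    {"fingers": 0.3, "travel": [0, 0, 0.0167], "twist": 0},
    {"fingers": 0.3, "travel": [0, 0, 0.0233], "twist": 0},
    {"fingers": 0.3, "travel": [0, 0, 0.0267], "twist": 0},
    {"fingers": 0.3, "travel": [0, 0, 0.0267], "twist": 0}
  ]
}}

```text
time: 36.3
ee_pos: [539.1, 191.4, 55.1]
tcp_rot: [[0.001, 1.0, 0.0], [1.0, -0.001, 0.001], [0.001, 0.0, -1.0]]
force: [-13.4, -2.4, 43.0]
opening: 54.6
finger_force: 48.7
```

Request:
{"name": "send_rows", "arguments": {
  "moves": [
    {"fingers": 0.3, "travel": [0, 0, -0.0017], "twist": 0},
    {"fingers": 1, "travel": [0, 0, -0.0017], "twist": 0},
    {"fingers": 1, "travel": [0, 0, -0.0017], "twist": 0},
    {"fingers": 1, "travel": [0, 0, -0.0017], "twist": 0},
    {"fingers": 1, "travel": [0, 0, -0.05], "twist": 0}
  ]
}}

```text
time: 36.92
ee_pos: [538.0, 190.8, 82.0]
tcp_rot: [[0.0, 1.0, -0.003], [1.0, -0.0, -0.002], [-0.002, -0.003, -1.0]]
force: [-0.1, -0.4, 1.0]
opening: 85.2
finger_force: 0.0
```

Converted, -140 mm / 600 = -0.2333, -110 mm / 600 = -0.1833.

Request:
{"name": "send_rows", "arguments": {
  "moves": [
    {"fingers": 1, "travel": [0, 0, -0.0833], "twist": 0},
    {"fingers": 1, "travel": [0, 0, -0.1833], "twist": 0},
    {"fingers": 1, "travel": [0, 0, -0.2333], "twist": 0},
    {"fingers": 1, "travel": [0, 0, -0.2333], "twist": 0},
    {"fingers": 1, "travel": [0, 0, -0.2333], "twist": 0}
  ]
}}

```text
time: 37.55
ee_pos: [538.6, 191.3, 222.5]
tcp_rot: [[0.0, 1.0, -0.001], [1.0, -0.0, -0.0], [-0.0, -0.001, -1.0]]
force: [-0.3, 0.5, -0.8]
opening: 85.5
finger_force: 0.0
```

```bash
python3 go.py 540 191 200
python3 - <<'E'
from h import *
d=shot("wrist"); a=shot("scene"); b=shot("side"); print(tub(d,"yellow",(541,191),44))
r=lambda i:cv2.resize(i,(400,300),interpolation=cv2.INTER_CUBIC)
cv2.imwrite("pics/fin.png",np.vstack([np.hstack([r(a["img"][215:335,160:320]),r(a["img"][215:335,380:540])]),np.hstack([r(b["img"][100:220,220:380]),r(d["img"])])])[...,::-1])
E
```

```text
[538.6 191.3 222.5] travel [-0.3  1.4 22.5] twist -0.0 t 37.55 open 85.5 [-0.3  0.5 -0.8] [-43.  28.  25. 101. -14.  54. -13.]
(array([540.2, 191.7]), 4838, 4932)
```

View pics/fin.png

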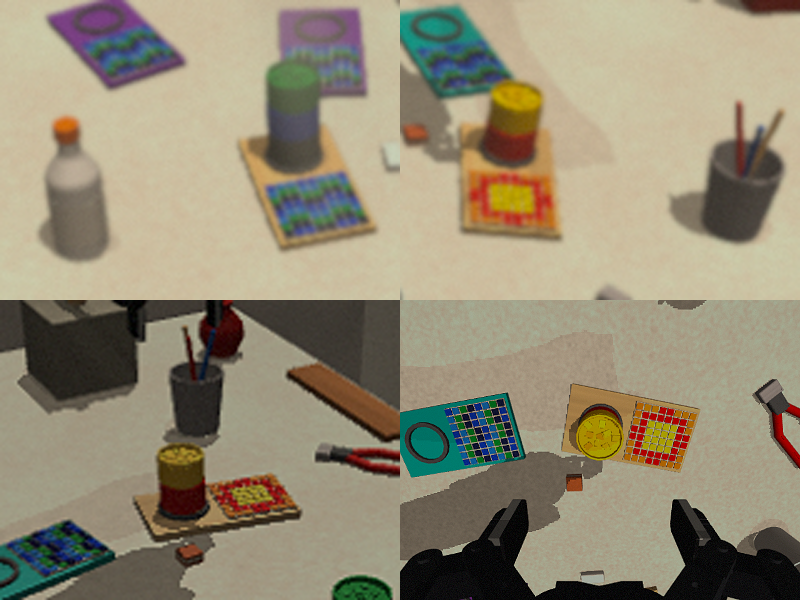

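The final view shows both stacks upright and nested on the right boards. The glue bottle and brush pot still stand in place, and the gripper is clear.

```bash
python3 -c "
from cell import job; print(job.sign_off())"
```

```text
the job is handed in; nothing more can be done
None
```

The job is handed in at about 38 s of the 144 s limit: black, blue and green are stacked on the sea board, red and yellow on the sun board, and the glue bottle and brush pot were left where they stood.

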